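Throw the interlocked isolator levers in the order the bank allows

ROBOT

A 6-joint arm with a two-finger parallel gripper is mounted at the origin on a cart in front of the work surface, level with it; the furniture and walls round the work are solid. World frame = base frame: x ahead of the robot, y to its left, z up, the work surface at z = 0. Lengths are in m, angles in rad, forces in N, time in s.
With the tool pointing down it reaches from about 0.35 to 0.85 m from the base axis. Payload 8.1 kg.
Tool frame: the origin (TCP) lies on the mounting face of the last link; the fingertips stand 186 mm ahead of it and the grasp point (between the pads) lies 167 mm ahead of it; z points along the fingers, y is the line along which they close (so a half turn about z gives the same grasp; the last joint's range is limited). The gripper opens to 93 mm and grips with 3 to 60 N. Pads are 15 mm wide; open, the fingers measure 128 mm over their backs; the gripper's body (75 mm by 188 mm) begins 65 mm behind the grasp point.
Start: joints at [1.193, 0.13, 1.488, -0, 1.523, -0.085], TCP at [0.173, 0.574, 0.405] pointing down, gripper open.
Joint ranges: [-2.96, 2.96], [-0.89, 2.26], [0.02, 2.5], [-1.34, 4.48], [0, 2.73], [-2.66, 2.66]. Speed limits (rad/s): [2.39, 2.39, 2.79, 3.14, 3.14, 3.14].

INTERFACE

Orientations are given as a rotation vector (axis times angle).
In Python, from plant import * gives the robot as it stands. The module is installed in compiled form; this text tells all that it offers.
- The arm moves only by the tool arm_command, never from a script. Its argument "increments" is a list of rows, each a list of 6 numbers: the shift along the tool's x, y, z in units of 0.2 m (1.0 is 0.2 m), then the turn, a rotation vector about the tool's x, y, z in units of pi rad (1.0 is pi rad). A call has exactly 5 rows; each row is the pose to reach, as a shift and turn from the pose commanded when the call began, along the tool's axes at that moment, turning the shorter way round; what a row does not reach only later rows make up. A row lasts 1/8 s, in which the tool goes at most 62.5 mm and 10.7 degrees, less where a joint would pass 70% of its speed; a pose out of reach is approached as far as the arm can. A call with a number of a shift or a turn outside -1 to 1 is refused whole. A call with a gripper value outside its range is refused whole. "fingers" is the closure, from -1 (fully open) to 1 (shut), set as the call begins (left out, the last holds). The fingers move at their own pace and stop on an object; "force" is the grip in N (left out, the last holds). Time passes only in rows, so rows that repeat a pose let the fingers close, or fill a call up. It gives the time, the measured TCP pose, the force, the opening and the grip force at its end, in the units of the state.
- read_state(): the state, without advancing time (a new reading comes with each control period).
- read_camera(name): name is "scene" or "top" or "wrist"; returns a dict with "image" (420x560x3 uint8, red, green, blue), "fx", "fy", "cx", "cy" (pixels), "k1" (the pictures are not rectified: a ray, as slopes to the right and down, at radius r is drawn at 1 + k1 r^2 times it, then the intrinsics apply), "T" (4x4, takes a point from camera to world coordinates). Camera axes: x right, y down, z forward; pixel columns grow to the right and rows downward; lengths in m; the calibration is good to about 2 mm. A picture is of the moment at which its call begins. There is no depth.
- close_job(): hands the job in; it is judged then, once.
The state is a dict: "t": time; "q": joint angles; "dq": joint speeds; "joint_torque": joint torques, N m; "tool_pos": TCP position; "orientation": TCP orientation; "force": force on the tool from outside, world axes, zero at the start; "wrist_torque": the same for the moment, N m; "opening": finger opening in m; "gripper_force": force on a finger pad.
Only numpy, scipy, OpenCV 4.12 (cv2) and the standard library are available. Lean on these libraries where they do the work, as an engineer would, in place of code of your own. Each camera call takes 0.05 s, during which the arm holds its last target. There are 200 camera calls.

TASK

Switch on the interlocked isolator bank: throw all three levers from off, leaning towards its front, fully over to on, leaning to its back, and leave them there. The interlock lets them go only one after another, in an unmarked order that changes every time; a lever whose turn has not come stops dead after a few degrees, so feel for that, never force it, and try another. Push gently, and leave the vial and the dropper bottle beside the bank where they stand.

Things in the scene. Friction and masses are not known exactly. Their poses are not given: they have to be found in the camera images.
- bank: grey switch housing fixed to the table, 130 mm deep (x), 220 wide (y), 75 high, metal top plate, three levers in a row on top. Origin: centre of its underside. x points front to back (the way the levers are thrown), y to its left, z up. Levers pivot about its y axis at x = 0, z = 70 mm, y = +75 (left), 0 (middle), -75 mm (right). More than 25 N on housing or levers is too much
- lever_left_knob (a point): middle of the left lever's black grip, 78 mm from its pivot. Each lever is a 10 mm steel rod with a round black grip, 20 mm in diameter, from 56 to 98 mm from the pivot; its top is about 160 mm above the table leaning either way, 168 mm upright. All three look alike
- lever_middle_knob (a point): the same point of the middle lever
- lever_right_knob (a point): the same point of the right lever
- lever_left (a joint): left lever's angle, rad: 0 = off, leaning 0.45 to the front; 0.45 = upright; 0.90 = fully on, at its end stop, leaning 0.45 to the back. It stays where it is left. A free lever resists with friction only: 3 to 6 N at the grip (0.22 N m about the pivot)
- lever_middle (a joint): middle lever's angle, as for the left. Any lever whose turn has not come meets a hard stop at about 0.12 rad (10 mm of travel at the grip)
- lever_right (a joint): right lever's angle, as for the left. Throwing the lever whose turn it is beyond about 0.75 rad releases the next one, which then stays released
- vial_blue: small glass vial with a blue cap, 27 mm in diameter, 58 mm high, standing beside the left end of the bank; not to be moved. Origin: centre of its underside
- dropper: brown dropper bottle with a grey rubber bulb, 36 mm in diameter, 101 mm high, standing close behind the bank; not to be moved. Origin: centre of its underside

How it is judged:
At the end, for the whole second after the job is handed in: All three levers stand fully over to the back, each at more than 0.80 rad of its 0.90 rad swing, and at rest (value of joint each of lever_left, lever_middle, lever_right above 0.8 rad and velocity of joint lever_left between -0.05 and 0.05 rad/s and velocity of joint lever_middle between -0.05 and 0.05 rad/s and velocity of joint lever_right between -0.05 and 0.05 rad/s); the robot touches nothing.
It fails at once if a lever or the housing is pressed with more than 25 N (contact force between any of the fingers, the arm and bank above 25 N).
It fails at once if the vial or the dropper bottle beside the bank is moved more than 20 mm (distance of any of vial_blue, dropper from where it was at the start of the episode above 0.02 m).
It also fails if it takes over 64 s, if anything falls off the work surface, if the arm or the gripper's body presses on something with over 40 N, if the wrist force passes 120 N, or if a joint passes its speed limit or range.

## Working session

There is one attempt and no reset: what is moved stays moved. The work goes in short steps, Python scripts to look and compute and a tool call to move; the robot and the scene stay as the last step left them, time stands still between calls to the robot, and variables do not carry over. Pictures are saved under pics/ and viewed, at most 10 in all, crops included, and the job is handed in when it is done.

Besides the shell and the picture viewer there is one more tool, called after "Emit:" as name([rows], argument=value, ...), one row to a line, values as JSON. arm_command: Moves the arm, as the interface text tells. Shifts and turns lie within -1 to 1; 1 stands for 0.2 m of shift or pi rad of turn. Its arguments: {"type":"object","properties":{"increments":{"type":"array","items":{"type":"array","items":{"type":"number","minimum":-1,"maximum":1}}},"fingers":{"type":"number"},"force":{"type":"number"}},"required":["increments"]}

```bash
mkdir -p pics; python3 - <<'E'
from plant import *
import cv2
s=read_state();print(s)
for n in("scene","top"):
    c=read_camera(n);cv2.imwrite(f"pics/{n}0.png",c["image"][:,:,::-1]);print(n,c["fx"],c["fy"],c["cx"],c["cy"],c["k1"],c["T"].round(4).tolist())
E
```

```text
{'t': 0.0, 'q': array([ 1.19256571e+00,  1.31173231e-01,  1.48929846e+00, -1.75729905e-05,
        1.52298631e+00, -8.53817125e-02]), 'dq': array([ 0.0005965 ,  0.00091861, -0.00091701,  0.00069051,  0.00054973,
        0.00082389]), 'joint_torque': array([-8.33876857e-04, -5.59853911e+01, -4.91752446e+01,  7.67600304e-02,
        3.56853276e-02, -2.14168635e-04]), 'tool_pos': array([0.17309397, 0.5742475 , 0.40366938]), 'orientation': array([-4.58302435e-01, -3.10756658e+00,  2.85767508e-03]), 'force': array([-0.28927763,  0.08397416, -0.05724395]), 'wrist_torque': array([ 0.0101527 , -0.01741372, -0.01315578]), 'gripper_force': 0.0, 'opening': 0.09264675651340626}
scene 431.01316268487733 431.01316268487733 282.1475204643477 207.2207836418271 -0.10763995277041304 [[-0.7214, -0.2979, 0.6252, -0.0379], [-0.6925, 0.3066, -0.653, 0.893], [0.0028, -0.904, -0.4275, 0.4858], [0.0, 0.0, 0.0, 1.0]]
top 463.327535942673 463.327535942673 283.8246330996781 207.70169170437663 -0.011667575401388176 [[-0.0038, -0.9983, 0.059, 0.4324], [-1.0, 0.0033, -0.0084, 0.3647], [0.0082, -0.059, -0.9982, 0.9682], [0.0, 0.0, 0.0, 1.0]]
```

View pics/scene0.png

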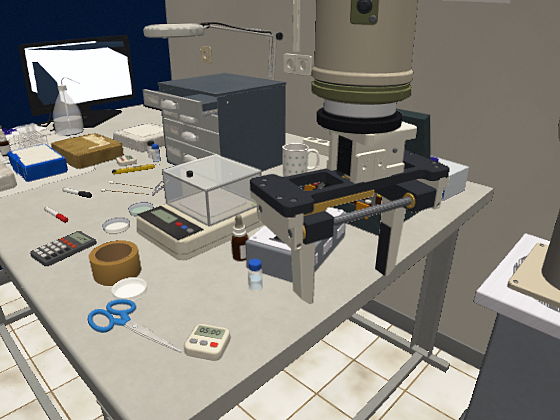

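View pics/top0.png

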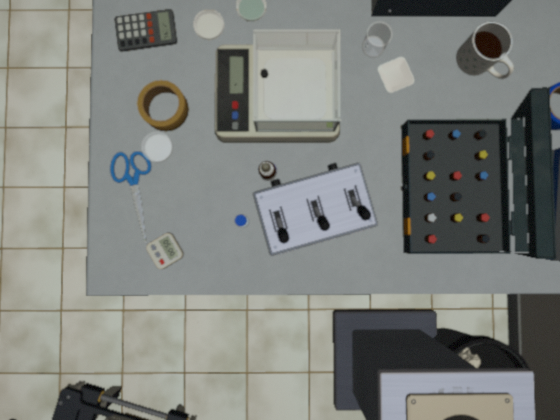

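The scene view shows the arm over the bank, with the vial at about (255,275) and the dropper at (238,238). In the top view the bank is centred near (315,209) and its front faces the robot. The knobs are at (282,236), (322,223) and (364,212), the dropper at (267,170) and the vial at (240,220).

```bash
cat > h.py <<'E'
from plant import *
import cv2, numpy as np
from scipy.spatial.transform import Rotation as R
def ray(c,px):
    u=(np.array(px,float)-[c["cx"],c["cy"]])/c["fx"]; s=u.copy()
    for _ in range(8): s=u/(1+c["k1"]*(s@s))
    return c["T"][:3,:3]@np.r_[s,1],c["T"][:3,3]
def onplane(c,px,z):
    d,o=ray(c,px); return o+d*(z-o[2])/d[2]
E
python3 - <<'E'
from h import *
c=read_camera("top");im=c["image"].astype(int)
hsv=cv2.cvtColor(c["image"],cv2.COLOR_RGB2HSV)
print(im[240,300],im[200,295],im[270,300],im[150,300])
L=im.sum(2)/3; b=im[:,:,2]-im[:,:,0]
m=((b>6)&(L>120)).astype(np.uint8)
m[:150]=0;m[265:]=0;m[:,:245]=0;m[:,390:]=0
m=cv2.morphologyEx(m,cv2.MORPH_CLOSE,np.ones((5,5)))
cs,_=cv2.findContours(m,0,2);k=max(cs,key=cv2.contourArea);r=cv2.minAreaRect(k);bx=cv2.boxPoints(r)
print(r);P=np.array([onplane(c,p,.075) for p in bx]);print(bx,P.round(4))
print(np.linalg.norm(np.roll(P,-1,0)-P,axis=1),P.mean(0))
k=((L<45)).astype(np.uint8);k=cv2.morphologyEx(k,cv2.MORPH_OPEN,np.ones((3,3)))
n,_,st,ce=cv2.connectedComponentsWithStats(k)
for i in range(1,n):
    x,y=ce[i]
    if 250<x<390 and 155<y<260: print("dark",st[i],ce[i],onplane(c,ce[i],.15).round(4))
print("drop",onplane(c,(267,170),.1),"vial",onplane(c,(240,220),.058))
v=c["image"].copy();cv2.drawContours(v,[np.intp(bx)],0,(255,0,0),1)
cv2.imwrite("pics/top1.png",cv2.resize(v[140:270,220:400],None,fx=4,fy=4)[:,:,::-1])
E
```

```text
[170 176 188] [170 175 188] [138 142 142] [139 144 143]
((316.11248779296875, 209.2005157470703), (65.0864486694336, 110.5837631225586), 73.95098876953125)
[[253.9787  193.21161]
 [360.2525  162.63968]
 [378.24628 225.18942]
 [271.97247 255.76135]] [[0.5134 0.4148 0.075 ]
 [0.5725 0.2081 0.075 ]
 [0.4507 0.1749 0.075 ]
 [0.3928 0.3802 0.075 ]]
[0.21495629 0.12621573 0.21332714 0.1254335 ] [0.48234107 0.29449487 0.075     ]
dark [329 165   7   4  24] [331.875 166.375] [0.5541 0.2719 0.15  ]
dark [272 180   7   5  27] [275.11111111 182.11111111] [0.5262 0.3731 0.15  ]
dark [358 206  12  13 110] [363.27272727 212.03636364] [0.4725 0.2171 0.15  ]
dark [318 216  11  13 101] [322.74257426 222.06930693] [0.455  0.2891 0.15  ]
dark [279 228   9  14 100] [282.72 234.69] [0.433  0.3599 0.15  ]
drop [0.55498602 0.38880494 0.1       ] vial [0.46223276 0.443144   0.058     ]
```

View pics/top1.png

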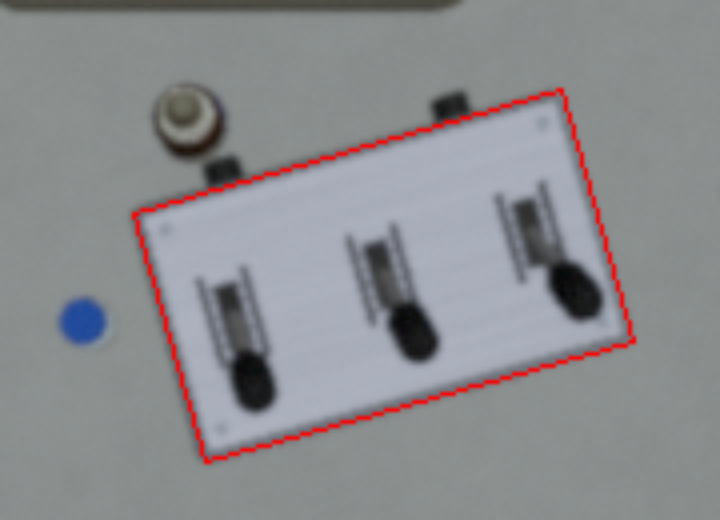

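The fitted plate outline matches the bank, and its size agrees within 2%. I'll align the tool in front of the middle lever first.

```bash
cat >> h.py <<'E'
yaw=np.arctan2(.275,.9615); C=np.array([.4823,.2945,0])
bx=np.array([np.cos(yaw),np.sin(yaw),0]);by=np.array([-np.sin(yaw),np.cos(yaw),0])
RT=np.c_[-bx,by,[0,0,-1]]
def inc(x,y,z,s=None):  # bank coords of tip -> increments from measured pose
    s=s or read_state(); R0=R.from_rotvec(s["orientation"]).as_matrix()
    p=C+x*bx+y*by+np.array([0,0,z+.186])
    return np.r_[R0.T@(p-s["tool_pos"])/.2,R.from_matrix(R0.T@RT).as_rotvec()/np.pi].round(4)
def where():
    s=read_state(); d=s["tool_pos"]-C
    print("bank xyz tip mm",(np.array([d@bx,d@by,d[2]-.186])*1e3).round(1),"F",s["force"].round(2),"Fbx",round(s["force"]@bx,2),"t",s["t"])
E
python3 -c "
from h import *
print(inc(-.08,0,.218)); where()"
```

```text
[-1.5476e+00 -1.1096e+00  1.0000e-03 -4.0000e-04 -2.0000e-04 -1.8190e-01]
bank xyz tip mm [-220.3  354.1  217.9] F [-0.67  0.49 -0.19] Fbx -0.51 t 0.15
```

Emit:
arm_command([
  [-0.2, -0.15, 0, 0, 0, -0.05],
  [-0.4, -0.3, 0, 0, 0, -0.1],
  [-0.6, -0.45, 0, 0, 0, -0.15],
  [-0.8, -0.6, 0, 0, 0, -0.182],
  [-1.0, -0.72, 0, 0, 0, -0.182],
], fingers=1, force=20)

```text
t: 0.78
tool_pos: [0.3237, 0.3774, 0.4045]
orientation: [0.439, -3.111, 0.0]
force: [0.6, 0.3, -0.2]
opening: 0.0477
gripper_force: 0.0
```

```bash
python3 -c "
from h import *
print(inc(-.08,0,.218)); where()"
```

```text
[-2.474e-01 -6.169e-01  2.700e-03 -0.000e+00 -1.000e-04  6.000e-04]
bank xyz tip mm [-129.7  123.3  218.5] F [ 0.6   0.33 -0.17] Fbx 0.67 t 0.775
```

Emit:
arm_command([
  [-0.1, -0.25, 0, 0, 0, 0],
  [-0.2, -0.5, 0, 0, 0, 0],
  [-0.25, -0.617, 0.1, 0, 0, 0],
  [-0.25, -0.617, 0.3, 0, 0, 0],
  [-0.25, -0.617, 0.465, 0, 0, 0],
])

```text
t: 1.4
tool_pos: [0.4052, 0.2733, 0.3103]
orientation: [0.435, -3.111, 0.0]
force: [-0.0, 0.7, -0.1]
opening: 0.001
gripper_force: 0.0
```

```bash
python3 -c "
from h import *
where();print(inc(-.08,0,.125))
for n in('scene','top'):
  c=read_camera(n);cv2.imwrite('pics/%s2.png'%n,c['image'][:,:,::-1])
"
```

```text
bank xyz tip mm [-79.9   0.8 124.3] F [-0.03  0.66 -0.11] Fbx 0.15 t 1.4
[ 0.0003 -0.0042 -0.0037 -0.     -0.0002 -0.0003]
```

View pics/scene2.png

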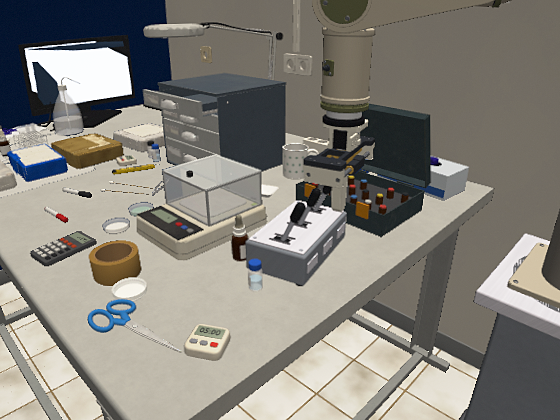

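The closed fingers stand in front of the middle lever (about 325,185), with everything still untouched. Now I'll feel it gently.

Emit:
arm_command([
  [-0.03, 0, 0, 0, 0, 0],
  [-0.06, 0, 0, 0, 0, 0],
  [-0.08, 0, 0, 0, 0, 0],
  [-0.09, 0, 0, 0, 0, 0],
  [-0.1, 0, 0, 0, 0, 0],
])

```text
t: 2.12
tool_pos: [0.4245, 0.2796, 0.3119]
orientation: [-0.437, 3.111, 0.0]
force: [1.4, -0.7, 0.1]
opening: 0.0006
gripper_force: 0.0
```

Emit:
arm_command([
  [-0.008, 0, 0, 0, 0, 0],
  [-0.016, 0, 0, 0, 0, 0],
  [-0.024, 0, 0, 0, 0, 0],
  [-0.032, 0, 0, 0, 0, 0],
  [-0.035, 0, 0, 0, 0, 0],
])

```text
t: 2.75
tool_pos: [0.4312, 0.2815, 0.3117]
orientation: [0.437, -3.111, -0.0]
force: [-0.1, 0.1, 0.2]
opening: 0.0004
gripper_force: 0.0
```

Emit:
arm_command([
  [-0.01, 0, 0, 0, 0, 0],
  [-0.02, 0, 0, 0, 0, 0],
  [-0.025, 0, 0, 0, 0, 0],
  [-0.03, 0, 0, 0, 0, 0],
  [-0.03, 0, 0, 0, 0, 0],
])

```text
t: 3.38
tool_pos: [0.4365, 0.2831, 0.312]
orientation: [0.437, -3.11, 0.0]
force: [-6.0, -1.6, 4.8]
opening: 0.0004
gripper_force: 2.9
```

```bash
python3 -c "
from h import *
where()
c=read_camera('top');a=c['image'][140:270,220:400]
c=read_camera('scene');b=c['image'][150:280,220:400]
cv2.imwrite('pics/m3.png',cv2.resize(np.hstack([a,b]),None,fx=2.2,fy=2.2)[:,:,::-1])
"
```

```text
bank xyz tip mm [-47.1   1.6 126. ] F [-6.01 -1.57  4.81] Fbx -6.21 t 3.375
```

View pics/m3.png

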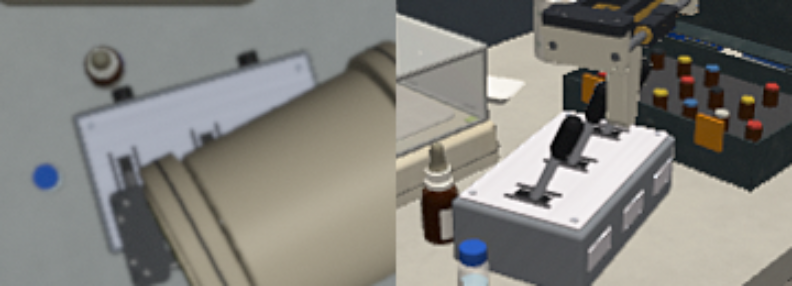

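The fingers (crop about 625,95) are in contact with the middle lever, and the other two levers are unmoved. I'll continue in small steps.

Emit:
arm_command([
  [-0.005, 0, 0, 0, 0, 0],
  [-0.01, 0, 0, 0, 0, 0],
  [-0.015, 0, 0, 0, 0, 0],
  [-0.02, 0, 0, 0, 0, 0],
  [-0.02, 0, 0, 0, 0, 0],
])

```text
t: 4.1
tool_pos: [0.4402, 0.2841, 0.312]
orientation: [0.437, -3.109, 0.001]
force: [-6.2, -1.7, 6.8]
opening: 0.0004
gripper_force: 3.6
```

Emit:
arm_command([
  [-0.003, 0, 0, 0, 0, 0],
  [-0.006, 0, 0, 0, 0, 0],
  [-0.009, 0, 0, 0, 0, 0],
  [-0.01, 0, 0, 0, 0, 0],
  [-0.01, 0, 0, 0, 0, 0],
])

```text
t: 4.72
tool_pos: [0.4415, 0.2845, 0.3122]
orientation: [0.437, -3.107, 0.001]
force: [-12.9, -5.0, 13.5]
opening: 0.0003
gripper_force: 7.3
```

Hard stop: the middle lever is locked. I'll back off and try the right one.

Emit:
arm_command([
  [0.08, 0, 0, 0, 0, 0],
  [0.15, 0, 0, 0, 0, 0],
  [0.15, -0.2, 0, 0, 0, 0],
  [0.12, -0.383, 0, 0, 0, 0],
  [0.07, -0.383, 0, 0, 0, 0],
])

```text
t: 5.35
tool_pos: [0.4507, 0.2056, 0.3119]
orientation: [-0.433, 3.111, -0.001]
force: [0.5, 0.2, 0.3]
opening: 0.0004
gripper_force: 0.0
```

Emit:
arm_command([
  [-0.01, 0, 0, 0, 0, 0],
  [-0.02, 0, 0, 0, 0, 0],
  [-0.03, 0, 0, 0, 0, 0],
  [-0.04, 0, 0, 0, 0, 0],
  [-0.04, 0, 0, 0, 0, 0],
])

```text
t: 5.98
tool_pos: [0.4573, 0.2105, 0.3117]
orientation: [0.439, -3.109, -0.0]
force: [-4.3, -1.2, 3.6]
opening: 0.0009
gripper_force: 2.4
```

```bash
python3 -c "
from h import *
where()"
```

```text
bank xyz tip mm [-47.2 -73.9 125.7] F [-4.27 -1.21  3.63] Fbx -4.44 t 5.975
```

Emit:
arm_command([
  [-0.005, 0, 0, 0, 0, 0],
  [-0.01, 0, 0, 0, 0, 0],
  [-0.015, 0, 0, 0, 0, 0],
  [-0.02, 0, 0, 0, 0, 0],
  [-0.02, 0, 0, 0, 0, 0],
])

```text
t: 6.6
tool_pos: [0.4611, 0.2117, 0.3118]
orientation: [0.439, -3.109, -0.0]
force: [-3.8, -1.5, 3.9]
opening: -0.0
gripper_force: 2.6
```

Emit:
arm_command([
  [-0.003, 0, 0, 0, 0, 0],
  [-0.006, 0, 0, 0, 0, 0],
  [-0.009, 0, 0, 0, 0, 0],
  [-0.01, 0, 0, 0, 0, 0],
  [-0.01, 0, 0, 0, 0, 0],
])

```text
t: 7.22
tool_pos: [0.463, 0.2122, 0.3118]
orientation: [0.439, -3.109, -0.0]
force: [-4.9, -1.7, 3.8]
opening: 0.0004
gripper_force: 2.7
```

Emit:
arm_command([
  [-0.003, 0, 0, 0, 0, 0],
  [-0.006, 0, 0, 0, 0, 0],
  [-0.009, 0, 0, 0, 0, 0],
  [-0.012, 0, 0, 0, 0, 0],
  [-0.012, 0, 0, 0, 0, 0],
])

```text
t: 7.85
tool_pos: [0.4654, 0.2128, 0.3118]
orientation: [0.439, -3.11, -0.001]
force: [-4.8, -0.3, 4.7]
opening: 0.0005
gripper_force: 2.4
```

Emit:
arm_command([
  [-0.003, 0, 0, 0, 0, 0],
  [-0.006, 0, 0, 0, 0, 0],
  [-0.009, 0, 0, 0, 0, 0],
  [-0.012, 0, 0, 0, 0, 0],
  [-0.012, 0, 0, 0, 0, 0],
])

```text
t: 8.48
tool_pos: [0.4682, 0.2127, 0.3117]
orientation: [0.437, -3.111, -0.001]
force: [-3.8, 1.3, 3.0]
opening: 0.0004
gripper_force: 2.1
```

The right lever is free; throwing it over.

Emit:
arm_command([
  [-0.02, 0, 0, 0, 0, 0],
  [-0.04, 0, 0, 0, 0, 0],
  [-0.06, 0, 0, 0, 0, 0],
  [-0.08, 0, 0, 0, 0, 0],
  [-0.1, 0, 0, 0, 0, 0],
])

```text
t: 9.1
tool_pos: [0.4879, 0.218, 0.3117]
orientation: [-0.437, 3.111, -0.0]
force: [-4.5, -0.8, 2.9]
opening: 0.0003
gripper_force: 2.0
```

Emit:
arm_command([
  [-0.015, 0, 0, 0, 0, 0],
  [-0.03, 0, 0, 0, 0, 0],
  [-0.045, 0, 0, 0, 0, 0],
  [-0.06, 0, 0, 0, 0, 0],
  [-0.07, 0, 0, 0, 0, 0],
])

```text
t: 9.72
tool_pos: [0.5012, 0.2218, 0.3116]
orientation: [0.437, -3.111, 0.0]
force: [-3.3, -0.5, 2.3]
opening: 0.0007
gripper_force: 1.5
```

```bash
python3 -c "
from h import *
where()"
```

```text
bank xyz tip mm [ -1.8 -75.1 125.6] F [-3.25 -0.53  2.3 ] Fbx -3.27 t 9.725
```

Emit:
arm_command([
  [-0.01, 0, 0, 0, 0, 0],
  [-0.02, 0, 0, 0, 0, 0],
  [-0.025, 0, 0, 0, 0, 0],
  [-0.03, 0, 0, 0, 0, 0],
  [-0.035, 0, 0, 0, 0, 0],
])

```text
t: 10.35
tool_pos: [0.5076, 0.2237, 0.3113]
orientation: [0.437, -3.11, 0.0]
force: [-4.3, -2.0, -2.6]
opening: -0.0
gripper_force: 1.7
```

Emit:
arm_command([
  [-0.003, 0, 0, 0, 0, 0],
  [-0.006, 0, 0, 0, 0, 0],
  [-0.009, 0, 0, 0, 0, 0],
  [-0.012, 0, 0, 0, 0, 0],
  [-0.012, 0, 0, 0, 0, 0],
])

```text
t: 10.98
tool_pos: [0.5101, 0.2245, 0.3118]
orientation: [-0.437, 3.111, 0.0]
force: [-3.1, -1.0, -3.7]
opening: 0.0006
gripper_force: 1.7
```

Emit:
arm_command([
  [-0.003, 0, 0, 0, 0, 0],
  [-0.006, 0, 0, 0, 0, 0],
  [-0.009, 0, 0, 0, 0, 0],
  [-0.01, 0, 0, 0, 0, 0],
  [-0.01, 0, 0, 0, 0, 0],
])

```text
t: 11.6
tool_pos: [0.512, 0.2249, 0.3118]
orientation: [-0.437, 3.111, 0.0]
force: [-3.6, -0.7, -2.4]
opening: 0.0004
gripper_force: 1.7
```

Emit:
arm_command([
  [-0.003, 0, 0, 0, 0, 0],
  [-0.006, 0, 0, 0, 0, 0],
  [-0.009, 0, 0, 0, 0, 0],
  [-0.01, 0, 0, 0, 0, 0],
  [-0.01, 0, 0, 0, 0, 0],
])

```text
t: 12.22
tool_pos: [0.5139, 0.2255, 0.3118]
orientation: [-0.437, 3.111, -0.0]
force: [-3.7, -1.3, -3.3]
opening: 0.0002
gripper_force: 1.8
```

Emit:
arm_command([
  [-0.002, 0, 0, 0, 0, 0],
  [-0.004, 0, 0, 0, 0, 0],
  [-0.006, 0, 0, 0, 0, 0],
  [-0.0075, 0, 0, 0, 0, 0],
  [-0.0075, 0, 0, 0, 0, 0],
])

```text
t: 12.85
tool_pos: [0.5149, 0.2258, 0.3116]
orientation: [0.437, -3.109, 0.001]
force: [-7.3, -2.2, -0.6]
opening: 0.0005
gripper_force: 3.8
```

End stop felt at the expected position. Next, the middle lever.

Emit:
arm_command([
  [0.18, 0, 0, 0, 0, 0],
  [0.37, 0, 0, 0, 0, 0],
  [0.37, 0.19, 0, 0, 0, 0],
  [0.35, 0.375, 0, 0, 0, 0],
  [0.3, 0.375, 0, 0, 0, 0],
])

```text
t: 13.48
tool_pos: [0.4372, 0.2835, 0.3133]
orientation: [-0.441, 3.107, 0.003]
force: [-0.6, 0.3, 0.7]
opening: 0.0004
gripper_force: 0.0
```

Emit:
arm_command([
  [-0.01, 0, 0, 0, 0, 0],
  [-0.02, 0, 0, 0, 0, 0],
  [-0.025, 0, 0, 0, 0, 0],
  [-0.03, 0, 0, 0, 0, 0],
  [-0.03, 0, 0, 0, 0, 0],
])

```text
t: 14.1
tool_pos: [0.443, 0.2823, 0.312]
orientation: [0.435, -3.111, 0.0]
force: [-4.5, -0.8, 4.1]
opening: 0.0002
gripper_force: 2.4
```

```bash
python3 -c "
from h import *
where()"
```

```text
bank xyz tip mm [-41.1  -0.9 126. ] F [-4.52 -0.77  4.08] Fbx -4.55 t 14.1
```

Emit:
arm_command([
  [-0.002, 0, 0, 0, 0, 0],
  [-0.004, 0, 0, 0, 0, 0],
  [-0.006, 0, 0, 0, 0, 0],
  [-0.0075, 0, 0, 0, 0, 0],
  [-0.0075, 0, 0, 0, 0, 0],
])

```text
t: 14.72
tool_pos: [0.4444, 0.2829, 0.3119]
orientation: [0.436, -3.111, 0.001]
force: [-4.9, -1.5, 3.9]
opening: 0.0005
gripper_force: 2.5
```

Emit:
arm_command([
  [-0.002, 0, 0, 0, 0, 0],
  [-0.004, 0, 0, 0, 0, 0],
  [-0.006, 0, 0, 0, 0, 0],
  [-0.0075, 0, 0, 0, 0, 0],
  [-0.0075, 0, 0, 0, 0, 0],
])

```text
t: 15.35
tool_pos: [0.4457, 0.2839, 0.3116]
orientation: [0.437, -3.111, 0.0]
force: [-3.3, -2.9, 2.3]
opening: 0.0007
gripper_force: 1.8
```

Emit:
arm_command([
  [-0.003, 0, 0, 0, 0, 0],
  [-0.006, 0, 0, 0, 0, 0],
  [-0.009, 0, 0, 0, 0, 0],
  [-0.012, 0, 0, 0, 0, 0],
  [-0.012, 0, 0, 0, 0, 0],
])

```text
t: 15.98
tool_pos: [0.448, 0.2848, 0.3119]
orientation: [-0.437, 3.111, 0.0]
force: [-3.2, -1.0, 2.9]
opening: 0.0005
gripper_force: 1.8
```

Emit:
arm_command([
  [-0.005, 0, 0, 0, 0, 0],
  [-0.01, 0, 0, 0, 0, 0],
  [-0.015, 0, 0, 0, 0, 0],
  [-0.018, 0, 0, 0, 0, 0],
  [-0.018, 0, 0, 0, 0, 0],
])

```text
t: 16.6
tool_pos: [0.4515, 0.2857, 0.3117]
orientation: [-0.437, 3.111, 0.0]
force: [-3.3, -0.1, 3.2]
opening: 0.0007
gripper_force: 1.7
```

Emit:
arm_command([
  [-0.025, 0, 0, 0, 0, 0],
  [-0.05, 0, 0, 0, 0, 0],
  [-0.075, 0, 0, 0, 0, 0],
  [-0.1, 0, 0, 0, 0, 0],
  [-0.125, 0, 0, 0, 0, 0],
])

```text
t: 17.23
tool_pos: [0.4758, 0.2926, 0.3116]
orientation: [0.437, -3.111, 0.0]
force: [-3.9, -1.0, 3.6]
opening: 0.0006
gripper_force: 2.0
```

Emit:
arm_command([
  [-0.015, 0, 0, 0, 0, 0],
  [-0.03, 0, 0, 0, 0, 0],
  [-0.045, 0, 0, 0, 0, 0],
  [-0.06, 0, 0, 0, 0, 0],
  [-0.075, 0, 0, 0, 0, 0],
])

```text
t: 17.85
tool_pos: [0.4897, 0.2965, 0.3109]
orientation: [0.437, -3.109, 0.001]
force: [-4.2, -0.1, -4.0]
opening: 0.0004
gripper_force: 2.0
```

```bash
python3 -c "
from h import *
where()"
```

```text
bank xyz tip mm [ 7.600e+00 -1.000e-01  1.249e+02] F [-4.17 -0.09 -4.01] Fbx -4.03 t 17.85
```

Emit:
arm_command([
  [-0.005, 0, 0, 0, 0, 0],
  [-0.01, 0, 0, 0, 0, 0],
  [-0.013, 0, 0, 0, 0, 0],
  [-0.016, 0, 0, 0, 0, 0],
  [-0.016, 0, 0, 0, 0, 0],
])

```text
t: 18.48
tool_pos: [0.493, 0.2975, 0.3118]
orientation: [-0.437, 3.111, 0.0]
force: [-2.3, 0.2, -2.9]
opening: 0.0007
gripper_force: 1.7
```

Emit:
arm_command([
  [-0.002, 0, 0, 0, 0, 0],
  [-0.004, 0, 0, 0, 0, 0],
  [-0.006, 0, 0, 0, 0, 0],
  [-0.008, 0, 0, 0, 0, 0],
  [-0.008, 0, 0, 0, 0, 0],
])

```text
t: 19.1
tool_pos: [0.4944, 0.2979, 0.3117]
orientation: [0.437, -3.111, 0.0]
force: [-5.7, -0.8, -3.2]
opening: 0.0003
gripper_force: 2.5
```

Rising at x≈12.4, the same as the right lever. A last small nudge, then on to the left lever.

Emit:
arm_command([
  [-0.001, 0, 0, 0, 0, 0],
  [-0.002, 0, 0, 0, 0, 0],
  [-0.003, 0, 0, 0, 0, 0],
  [-0.003, 0, 0, 0, 0, 0],
  [-0.003, 0, 0, 0, 0, 0],
])

```text
t: 19.73
tool_pos: [0.4947, 0.298, 0.3116]
orientation: [0.437, -3.11, 0.001]
force: [-7.2, -1.6, -0.1]
opening: 0.0006
gripper_force: 3.7
```

Emit:
arm_command([
  [0.19, 0, 0, 0, 0, 0],
  [0.39, 0, 0, 0, 0, 0],
  [0.39, 0.19, 0, 0, 0, 0],
  [0.38, 0.375, 0, 0, 0, 0],
  [0.34, 0.375, 0, 0, 0, 0],
])

```text
t: 20.35
tool_pos: [0.4091, 0.3536, 0.3133]
orientation: [-0.441, 3.107, 0.003]
force: [0.4, -0.4, -0.1]
opening: 0.0001
gripper_force: 0.0
```

Emit:
arm_command([
  [-0.01, 0, 0, 0, 0, 0],
  [-0.02, 0, 0, 0, 0, 0],
  [-0.03, 0, 0, 0, 0, 0],
  [-0.04, 0, 0, 0, 0, 0],
  [-0.045, 0, 0, 0, 0, 0],
])

```text
t: 20.98
tool_pos: [0.4182, 0.3532, 0.3124]
orientation: [0.435, -3.111, -0.0]
force: [-6.1, -0.8, 4.9]
opening: 0.0007
gripper_force: 3.1
```

Emit:
arm_command([
  [-0.005, 0, 0, 0, 0, 0],
  [-0.01, 0, 0, 0, 0, 0],
  [-0.014, 0, 0, 0, 0, 0],
  [-0.017, 0, 0, 0, 0, 0],
  [-0.017, 0, 0, 0, 0, 0],
])

```text
t: 21.6
tool_pos: [0.4215, 0.3539, 0.3123]
orientation: [0.435, -3.111, 0.0]
force: [-5.2, -1.0, 3.4]
opening: 0.0003
gripper_force: 2.5
```

```bash
python3 -c "
from h import *
where()"
```

```text
bank xyz tip mm [-42.1  73.9 126.3] F [-5.15 -1.    3.37] Fbx -5.23 t 21.6
```

Emit:
arm_command([
  [-0.003, 0, 0, 0, 0, 0],
  [-0.006, 0, 0, 0, 0, 0],
  [-0.008, 0, 0, 0, 0, 0],
  [-0.01, 0, 0, 0, 0, 0],
  [-0.01, 0, 0, 0, 0, 0],
])

```text
t: 22.22
tool_pos: [0.4235, 0.3545, 0.3123]
orientation: [0.435, -3.111, 0.0]
force: [-4.9, -1.4, 3.8]
opening: 0.0008
gripper_force: 2.4
```

Emit:
arm_command([
  [-0.003, 0, 0, 0, 0, 0],
  [-0.006, 0, 0, 0, 0, 0],
  [-0.009, 0, 0, 0, 0, 0],
  [-0.01, 0, 0, 0, 0, 0],
  [-0.01, 0, 0, 0, 0, 0],
])

```text
t: 22.85
tool_pos: [0.4251, 0.3556, 0.3117]
orientation: [-0.436, 3.111, -0.001]
force: [-2.3, -3.1, 2.6]
opening: 0.0009
gripper_force: 1.7
```

Emit:
arm_command([
  [-0.004, 0, 0, 0, 0, 0],
  [-0.008, 0, 0, 0, 0, 0],
  [-0.012, 0, 0, 0, 0, 0],
  [-0.016, 0, 0, 0, 0, 0],
  [-0.02, 0, 0, 0, 0, 0],
])

```text
t: 23.48
tool_pos: [0.4287, 0.3573, 0.3119]
orientation: [-0.437, 3.111, 0.0]
force: [-4.5, -1.8, 3.8]
opening: 0.0006
gripper_force: 2.2
```

Emit:
arm_command([
  [-0.025, 0, 0, 0, 0, 0],
  [-0.05, 0, 0, 0, 0, 0],
  [-0.075, 0, 0, 0, 0, 0],
  [-0.1, 0, 0, 0, 0, 0],
  [-0.125, 0, 0, 0, 0, 0],
])

```text
t: 24.1
tool_pos: [0.453, 0.3641, 0.3117]
orientation: [0.437, -3.111, -0.0]
force: [-4.7, 0.0, 4.4]
opening: 0.0006
gripper_force: 1.9
```

Emit:
arm_command([
  [-0.015, 0, 0, 0, 0, 0],
  [-0.03, 0, 0, 0, 0, 0],
  [-0.045, 0, 0, 0, 0, 0],
  [-0.06, 0, 0, 0, 0, 0],
  [-0.075, 0, 0, 0, 0, 0],
])

```text
t: 24.72
tool_pos: [0.4671, 0.368, 0.3111]
orientation: [0.437, -3.11, 0.001]
force: [-3.3, -0.9, -2.4]
opening: 0.0005
gripper_force: 1.6
```

```bash
python3 -c "
from h import *
where()"
```

```text
bank xyz tip mm [  5.6  74.9 125.1] F [-3.34 -0.89 -2.41] Fbx -3.46 t 24.725
```

Emit:
arm_command([
  [-0.005, 0, 0, 0, 0, 0],
  [-0.01, 0, 0, 0, 0, 0],
  [-0.015, 0, 0, 0, 0, 0],
  [-0.02, 0, 0, 0, 0, 0],
  [-0.025, 0, 0, 0, 0, 0],
])

```text
t: 25.35
tool_pos: [0.4719, 0.3695, 0.3117]
orientation: [0.437, -3.111, 0.0]
force: [-2.5, -1.0, -1.5]
opening: 0.0007
gripper_force: 1.6
```

Emit:
arm_command([
  [-0.002, 0, 0, 0, 0, 0],
  [-0.004, 0, 0, 0, 0, 0],
  [-0.006, 0, 0, 0, 0, 0],
  [-0.008, 0, 0, 0, 0, 0],
  [-0.008, 0, 0, 0, 0, 0],
])

```text
t: 25.98
tool_pos: [0.4735, 0.3699, 0.3118]
orientation: [-0.437, 3.111, 0.0]
force: [-3.3, -0.5, -2.0]
opening: 0.0007
gripper_force: 1.4
```

Emit:
arm_command([
  [-0.002, 0, 0, 0, 0, 0],
  [-0.004, 0, 0, 0, 0, 0],
  [-0.006, 0, 0, 0, 0, 0],
  [-0.007, 0, 0, 0, 0, 0],
  [-0.007, 0, 0, 0, 0, 0],
])

```text
t: 26.6
tool_pos: [0.4744, 0.3703, 0.3116]
orientation: [0.437, -3.11, 0.001]
force: [-6.5, -2.2, -0.8]
opening: 0.0004
gripper_force: 3.2
```

Emit:
arm_command([
  [-0.001, 0, 0, 0, 0, 0],
  [-0.002, 0, 0, 0, 0, 0],
  [-0.003, 0, 0, 0, 0, 0],
  [-0.003, 0, 0, 0, 0, 0],
  [-0.003, 0, 0, 0, 0, 0],
])

```text
t: 27.22
tool_pos: [0.4747, 0.3704, 0.3116]
orientation: [0.437, -3.109, 0.001]
force: [-8.2, -3.2, 0.6]
opening: 0.0005
gripper_force: 4.4
```

Stop reached. I'll retreat up and aside, then check the levers by camera.

Emit:
arm_command([
  [0.15, 0, 0, 0, 0, 0],
  [0.35, 0, 0, 0, 0, 0],
  [0.5, 0, -0.2, 0, 0, 0],
  [0.6, 0.2, -0.4, 0, 0, 0],
  [0.6, 0.5, -0.5, 0, 0, 0],
])

```text
t: 27.85
tool_pos: [0.3327, 0.4334, 0.4165]
orientation: [-0.432, 3.105, 0.007]
force: [1.4, 0.1, 0.5]
opening: 0.0004
gripper_force: 0.0
```

Emit:
arm_command([
  [0, 0.25, 0, 0, 0, 0],
  [0, 0.5, 0, 0, 0, 0],
  [0, 0.7, 0, 0, 0, 0],
  [0, 0.7, 0, 0, 0, 0],
  [0, 0.7, 0, 0, 0, 0],
])

```text
t: 28.48
tool_pos: [0.2946, 0.5674, 0.4121]
orientation: [-0.437, 3.11, 0.001]
force: [-0.1, -0.6, 0.2]
opening: 0.0006
gripper_force: 0.0
```

```bash
python3 - <<'E'
from h import *
where()
c=read_camera('top');a=c['image']
L=a.mean(2);k=cv2.morphologyEx((L<45).astype(np.uint8),cv2.MORPH_OPEN,np.ones((3,3)))
n,_,st,ce=cv2.connectedComponentsWithStats(k)
for i in range(1,n):
    if 250<ce[i][0]<390 and 150<ce[i][1]<260:
        d=onplane(c,ce[i],.145)-C;print(st[i],"bank mm",d@bx*1e3,d@by*1e3)
b=read_camera('scene')['image'][150:280,200:380]
cv2.imwrite('pics/m4.png',cv2.resize(np.hstack([a[140:270,220:400],b]),None,fx=2.2,fy=2.2)[:,:,::-1])
E
```

```text
bank xyz tip mm [-105.5  314.   226.1] F [-0.07 -0.63  0.17] Fbx -0.24 t 28.475
[329 165   7   4  24] bank mm 63.40598557987362 -42.193582380980146
[349 170   9  15 112] bank mm 34.666486173623035 -72.82598126383066
[272 181   7   4  24] bank mm 64.0831777799561 63.87414573637114
[309 182   9  14 104] bank mm 35.03859584606879 1.619871182850834
[269 193   9  14 101] bank mm 35.37705346202215 76.02954652367059
```

View pics/m4.png

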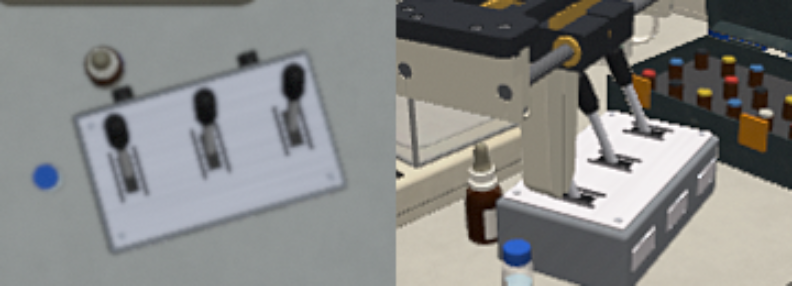

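All three knobs, at crop positions (116,130), (205,103) and (293,82), measure about 35 mm to the back. Fully on should read 34 mm. The vial and dropper are where they were, and the arm is clear of everything.

```bash
python3 -c "
from plant import *
print(close_job())"
```

```text
the job is handed in; nothing more can be done
None
```

I threw all three levers fully on in the order right, middle, left, left the vial and dropper where they stood, and handed the job in at about 28.5 s of the 64 s allowed; the judge's verdict was not shown.

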